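# Make up two compaction mould kits in the asphalt laboratory

## Task

Make up the two mould kits for the next batch: put the large mould, the wide plunger and the base plug in the long tray, and the small mould and the narrow plunger in the round pan. Set each piece down gently, standing upright by itself on the tray's or pan's floor as it stands now, and do not disturb the asphalt specimens or the sample tin.

Things in the scene. Friction and masses are not known exactly. Their poses are not given: they have to be found in the camera images.
- large_mould: Large mould: a plain open-ended steel tube standing upright, outside diameter 62, bore 50.5, height 90 mm, about 0.7 kg. Origin: centre of its underside, z up along its axis; round, so its yaw does not matter. Loose, standing upright on the bench at the start.
- wide_plunger: Wide plunger: turned steel, a foot disc 50 mm in diameter and 25 mm thick at the bottom, a stem 22 mm in diameter, and a round head 36 mm in diameter and 15 mm thick at the top (80 to 95 mm above the underside); height 95 mm, about 0.66 kg. Origin: centre of its underside, z up along its axis; round, so its yaw does not matter. Loose, standing upright on the bench at the start.
- base_plug: Base plug: a plain solid steel disc, diameter 50 mm, height 36 mm, with a small dark hole mark in the middle of its top, about 0.54 kg. Origin: centre of its underside, z up along its axis; round, so its yaw does not matter. Loose, standing upright on the bench at the start.
- small_mould: Small mould: a steel tube of outside diameter 46 and bore 35 mm, closed below by a round base flange of diameter 66 and thickness 8 mm; total height 78 mm, about 0.58 kg. Origin: centre of its underside, z up along its axis; round, so its yaw does not matter. Loose, standing upright on the bench at the start.
- narrow_plunger: Narrow plunger: turned steel, a foot 34.4 mm in diameter and 25 mm thick, a stem 16 mm in diameter, and a round head 28 mm in diameter and 12 mm thick at the top (68 to 80 mm above the underside); height 80 mm, about 0.31 kg. Origin: centre of its underside, z up along its axis; round, so its yaw does not matter. Loose, standing upright on the bench at the start.
- long_tray: Long tray: rectangular aluminium tray, fixed to the bench, 300 mm long (its x axis) by 120 mm wide (its y axis), rim 18 mm high, walls 3 mm thick, inner floor 3 mm above the bench, a low wire handle at each end (reaching 19 mm past the tray, no higher than 21 mm). Origin: centre of its underside, on the bench.
- round_pan: Round pan: aluminium pan, fixed to the bench, diameter 200 mm at the bottom and 210 mm at the rim, rim 18 mm high, wall 3 mm thick, inner floor 3 mm above the bench. Origin: centre of its underside, on the bench.
- small_specimen: Bystander: small black asphalt specimen, a cylinder 50.5 mm in diameter and 50.5 mm high, standing among the mould parts. Origin: centre of its underside.
- large_specimen: Bystander: large black asphalt specimen, a cylinder 71 mm in diameter and 71 mm high, beyond the mould parts. Origin: centre of its underside.
- sample_tin: Bystander: open round steel sample tin, rim 84 mm in diameter, 75 mm high, beyond the mould parts. Origin: centre of its underside.
Mind the look-alikes: they are no part of the job. What is shaped like the round_pan but orange or yellow is not meant.

How it is judged:
At the end, for the whole second after the job is handed in: Large mould, wide plunger and base plug in the long tray (within 130 mm along, 40 mm across of its centre), small mould and narrow plunger in the round pan (within 85 mm of its centre), each on the floor (underside below 8 mm), upright within 0.1 rad, released and at rest (x of large_mould in the frame of long_tray between -0.13 and 0.13 m and y of large_mould in the frame of long_tray between -0.04 and 0.04 m and z of each of large_mould, wide_plunger, base_plug in the frame of long_tray below 0.008 m and angle between each of large_mould, wide_plunger, base_plug, small_mould, narrow_plunger's own z axis and vertical below 0.1 rad and linear speed of each of large_mould, wide_plunger, base_plug, small_mould, narrow_plunger below 0.02 m/s and angular speed of each of large_mould, wide_plunger, base_plug, small_mould, narrow_plunger below 0.2 rad/s and x of wide_plunger in the frame of long_tray between -0.13 and 0.13 m and y of wide_plunger in the frame of long_tray between -0.04 and 0.04 m and x of base_plug in the frame of long_tray between -0.13 and 0.13 m and y of base_plug in the frame of long_tray between -0.04 and 0.04 m and horizontal distance between each of small_mould, narrow_plunger and round_pan below 0.085 m and z of each of small_mould, narrow_plunger in the frame of round_pan below 0.008 m); the robot touches nothing.
It fails at once if a bystander (either asphalt specimen or the sample tin) is moved by more than 15 mm or tipped (distance of any of small_specimen, large_specimen, sample_tin from where it was at the start of the episode above 0.015 m or angle between any of small_specimen, large_specimen, sample_tin's own z axis and vertical above 0.25 rad).
It fails at once if a mould part is dropped from more than about 15 mm (faster than 0.55 m/s while not held by the fingers) or tipped over ((linear speed of large_mould above 0.55 m/s and contact force between large_mould and the fingers below 0.5 N) or angle between any of large_mould, wide_plunger, base_plug, small_mould, narrow_plunger's own z axis and vertical above 0.9 rad or (linear speed of wide_plunger above 0.55 m/s and contact force between wide_plunger and the fingers below 0.5 N) or (linear speed of base_plug above 0.55 m/s and contact force between base_plug and the fingers below 0.5 N) or (linear speed of small_mould above 0.55 m/s and contact force between small_mould and the fingers below 0.5 N) or (linear speed of narrow_plunger above 0.55 m/s and contact force between narrow_plunger and the fingers below 0.5 N)).
It also fails if it takes over 120 s, if anything falls off the work surface, if the arm or the gripper's body presses on something with over 40 N, if the wrist force passes 120 N, or if a joint passes its speed limit or range.

## Robot

A 6-joint arm with a two-finger parallel gripper is mounted at the origin on the work surface. World frame = base frame: x ahead of the robot, y to its left, z up, the work surface at z = 0. Lengths are in m, angles in rad, forces in N, time in s.
With the tool pointing down it reaches from about 0.325 to 0.875 m from the base axis. Payload 4.4 kg.
Tool frame: the origin (TCP) lies at the centre of the arm's flange, where the gripper is bolted on; the fingertips stand 173 mm ahead of it and the grasp point (between the pads) lies 155 mm ahead of it; z points along the fingers, y is the line along which they close (so a half turn about z gives the same grasp; the last joint's range is limited). The gripper opens to 85 mm and grips with 20 to 120 N. Pads are 22 mm wide; open, the fingers measure 114 mm over their backs; the gripper's body (76 mm by 85 mm) begins 54 mm behind the grasp point. The pads swing forward as they close: fully open they stand 13 mm farther back than shut.
Start: joints at [0.988, 0.207, 1.542, -0, 1.393, -0.15], TCP at [0.241, 0.522, 0.405] pointing down, gripper open.
Joint ranges: [-2.73, 2.73], [-0.86, 2.22], [0.23, 2.46], [-1.11, 4.25], [0.08, 2.63], [-2.82, 2.82]. Speed limits (rad/s): [2.79, 2.79, 3.14, 3.14, 3.14, 3.14].

## Interface

Orientations are given as a unit quaternion [w, x, y, z].
In Python, from plant import status, vision, manip gives the robot as it stands.
- The arm moves only by the tool send_rows, never from a script. Its arguments are lists of equal length, an entry for each row: "turn": the turn, a rotation vector about the tool's x, y, z scaled (see below), a list of three; "translation": the shift along the tool's x, y, z scaled (see below), a list of three; "jaw": the opening, from -1 (shut) to 1 (fully open). A call has 1 to 8 rows; each row shifts and turns the commanded pose from where the row before left it, along the tool's axes as they then stand; what a row does not reach is not made up. The controller multiplies each number of a shift by 1000 mm and each number of a turn by 180 degrees. A row lasts 1/12 s, in which the tool goes at most 41.7 mm and 7.16 degrees, less where a joint would pass 70% of its speed; a pose out of reach is approached as far as the arm can. A call with a number of a shift or a turn outside -1 to 1 is refused whole. A call with a gripper value outside its range is refused whole. The fingers move at their own pace and stop on an object; the grip force is fixed at half the most. Time passes only in rows, so rows that do not move let the fingers close. It gives the time, the measured TCP pose, the force, the opening and the grip force at its end, in the units of the state.
- status.sense(): the state, without advancing time (a new reading comes with each control period).
- vision.grab_frame(name): name is "scene" or "top"; returns a dict with "image" (480x640x3 uint8, blue, green, red), "z_map" (480x640 float32, m along the optical axis (not along the pixel's ray), 0 where there is no reading), "fx", "fy", "cx", "cy" (pixels), "dist_coeffs" ([k1, k2, p1, p2, k3] as OpenCV has them; the pictures are not rectified), "extrinsics" (4x4, takes a point from camera to world coordinates). Camera axes: x right, y down, z forward; pixel columns grow to the right and rows downward; lengths in m; the calibration is good to about 2 mm. A picture is of the moment at which its call begins.
- manip.sign_off(): hands the job in; it is judged then, once.
Trained networks look in a picture, given as the dict that the camera call returned (one of the last four; its "shot" number tells which), for a name from the list of things; names that differ only in an ending like _2 or _b are one class to them, and where a whole thing is asked for, a point or a joint stands for the part that bears it (a point fixed in the world has none). Each returns a list of dicts, best first, with "score" (0 to 1); they miss things now and then, are a little off and sometimes report something else, mostly with a low value. They report only what shows in the picture. A call takes as long as a camera call. They do not tell look-alikes from the thing itself.
- vision.find_in(thing, picture): "pixel" ([column, row] in pixels, amid what is visible of it).
The state is a dict: "time": time; "qpos": joint angles; "joint_velocities": joint speeds; "tau": joint torques, N m; "tcp_pos": TCP position; "eef_rot": TCP orientation; "wrist_force": force on the tool from outside, world axes, zero at the start; "moment": the same for the moment, N m; "gripper_width": finger opening in m; "grasp_force": force on a finger pad.
Only numpy, scipy, OpenCV 4.12 (cv2) and the standard library are available. Lean on these libraries where they do the work, as an engineer would, in place of code of your own. Each camera call takes 0.05 s, during which the arm holds its last target. There are 200 camera calls.

## Working session

There is one attempt and no reset: what is moved stays moved. The work goes in short steps, Python scripts to look and compute and a tool call to move; the robot and the scene stay as the last step left them, time stands still between calls to the robot, and variables do not carry over. Pictures are saved under pics/ and viewed, at most 14 in all, crops included, and the job is handed in when it is done.

Besides the shell and the picture viewer there is one more tool, called after "Call:" as name(argument=value, ...) on one line, values as JSON. send_rows: Moves the arm, as the interface text tells. Shifts and turns lie within -1 to 1; 1 stands for 1000 mm of shift or 180 degrees of turn. Its arguments: {"type":"object","properties":{"turn":{"type":"array"},"translation":{"type":"array"},"jaw":{"type":"array"}},"required":["turn","translation","jaw"]}

```bash
mkdir -p pics; cat > h.py <<'E'
import numpy as np, cv2
from plant import status, vision, manip
T=["large_mould","wide_plunger","base_plug","small_mould","narrow_plunger","long_tray","round_pan","small_specimen","large_specimen","sample_tin"]
def world(f,u,v,d):
    K=np.array([[f["fx"],0,f["cx"]],[0,f["fy"],f["cy"]],[0,0,1.]])
    p=cv2.undistortPoints(np.array([[[u,v]]],float),K,np.array(f["dist_coeffs"],float))[0,0]
    return (np.array(f["extrinsics"])@[p[0]*d,p[1]*d,d,1])[:3]
def cloud(f):
    K=np.array([[f["fx"],0,f["cx"]],[0,f["fy"],f["cy"]],[0,0,1.]])
    uv=np.stack(np.meshgrid(np.arange(640.),np.arange(480.)),-1).reshape(-1,1,2)
    p=cv2.undistortPoints(uv,K,np.array(f["dist_coeffs"],float))[:,0]
    d=f["z_map"].reshape(-1,1); E=np.array(f["extrinsics"])
    w=np.hstack([p*d,d])@E[:3,:3].T+E[:3,3]
    w[d[:,0]==0]=np.nan
    return w.reshape(480,640,3)
E
python3 - <<'E'
from h import *
np.set_printoptions(precision=3,suppress=True)
s=status.sense(); print(s["tcp_pos"],s["eef_rot"],s["gripper_width"],s["time"])
for n in("scene","top"):
    f=vision.grab_frame(n); cv2.imwrite(f"pics/{n}.png",f["image"]); C=cloud(f)
    print(n,np.array(f["extrinsics"]))
    for t in T:
        for r in vision.find_in(t,f)[:3]:
            u,v=r["pixel"]; print(t,np.round([u,v]),round(r["score"],2),C[int(v),int(u)])
E
```

```text
[0.241 0.522 0.403] [-0.     0.215  0.977 -0.001] 0.08526687710118402 0.0
scene [[-0.582  0.606 -0.542  0.999]
 [ 0.813  0.449 -0.37   0.497]
 [ 0.019 -0.656 -0.754  0.781]
 [ 0.     0.     0.     1.   ]]
large_mould [230. 188.] 0.6 [ 0.482 -0.105  0.074]
base_plug [310. 242.] 0.91 [0.481 0.128 0.04 ]
small_mould [231. 251.] 0.65 [0.611 0.018 0.056]
small_mould [272. 211.] 0.57 [0.467 0.009 0.054]
long_tray [170. 178.] 0.6 [ 0.494 -0.317  0.003]
round_pan [448. 217.] 0.78 [0.183 0.334 0.003]
round_pan [379. 419.] 0.78 [0.712 0.445 0.006]
round_pan [392. 295.] 0.73 [0.469 0.335 0.003]
small_specimen [194. 231.] 0.59 [ 0.607 -0.1    0.041]
small_specimen [231. 249.] 0.36 [0.612 0.018 0.067]
large_specimen [198. 311.] 0.87 [0.762 0.077 0.073]
sample_tin [157. 276.] 0.91 [ 0.733 -0.095  0.012]
top [[ 0.005 -0.992  0.123  0.329]
 [-1.    -0.006 -0.009  0.132]
 [ 0.01  -0.123 -0.992  1.28 ]
 [ 0.     0.     0.     1.   ]]
large_mould [444. 236.] 0.79 [ 0.472 -0.145 -0.002]
wide_plunger [378. 238.] 0.65 [0.456 0.01  0.098]
wide_plunger [409. 105.] 0.54 [ 0.773 -0.073  0.001]
wide_plunger [226. 236.] 0.47 [0.471 0.336 0.004]
base_plug [320. 241.] 0.69 [0.456 0.128 0.033]
small_mould [379. 177.] 0.85 [ 0.604 -0.003  0.01 ]
small_mould [434. 177.] 0.3 [ 0.594 -0.116  0.053]
narrow_plunger [313. 179.] 0.81 [0.582 0.143 0.077]
narrow_plunger [413. 106.] 0.57 [ 0.768 -0.079  0.005]
long_tray [515. 229.] 0.8 [ 0.49  -0.304  0.004]
long_tray [433. 180.] 0.42 [ 0.59  -0.113  0.05 ]
round_pan [173. 129.] 0.9 [0.71  0.459 0.004]
round_pan [219. 367.] 0.77 [0.187 0.345 0.001]
round_pan [225. 234.] 0.74 [0.473 0.336 0.01 ]
small_specimen [436. 178.] 0.78 [ 0.591 -0.119  0.053]
large_specimen [380. 177.] 0.72 [ 0.602 -0.003  0.01 ]
large_specimen [349. 107.] 0.69 [0.739 0.07  0.078]
sample_tin [409. 104.] 0.6 [ 0.773 -0.073  0.001]
```

View pics/top.png

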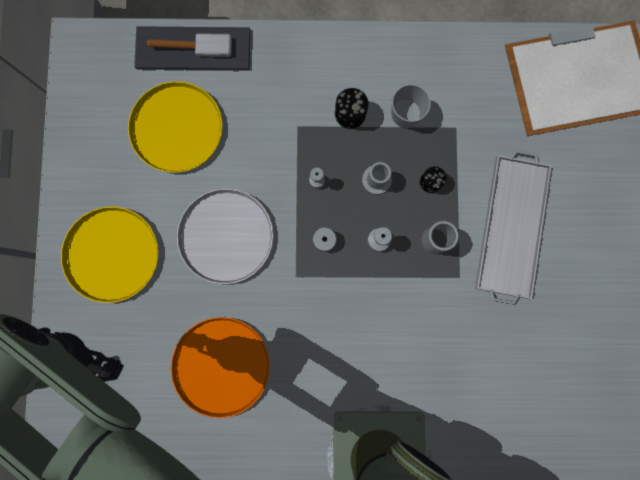

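View pics/scene.png

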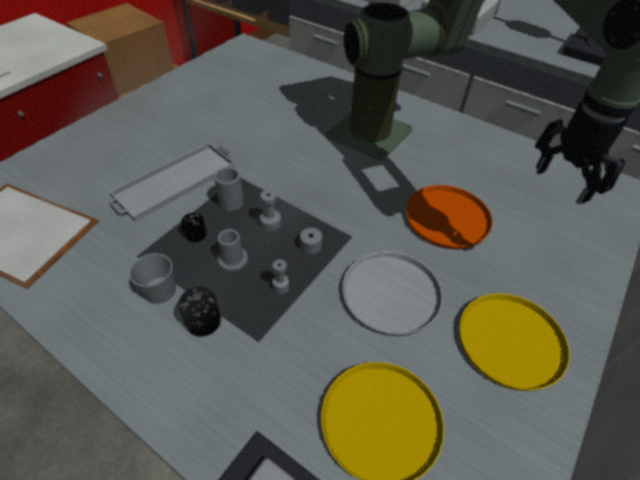

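The top view shows the large mould at (440,237), wide plunger (380,238), base plug (323,240), small mould (377,178), narrow plunger (317,178), small specimen (433,180), the grey pan at (226,236) and the tray at (516,228). The scene view agrees. Next I'll measure them using both cameras.

```bash
cat > meas.py <<'E'
from h import *
from scipy.optimize import least_squares
np.set_printoptions(precision=4,suppress=True)
# known outer radius of top face, nominal heights used only as check
O=dict(large_mould=(.475,-.118,.031),wide_plunger=(.46,.01,.018),base_plug=(.457,.125,.025),small_mould=(.595,.005,.023),narrow_plunger=(.583,.139,.014),small_specimen=(.592,-.113,.025),large_specimen=(.745,.07,.0355),sample_tin=(.76,-.07,.042))
F={n:vision.grab_frame(n) for n in("scene","top")}
C={n:cloud(f) for n,f in F.items()}
for o,(x,y,r) in O.items():
    for n in C:
        c=C[n].reshape(-1,3); m=np.hypot(c[:,0]-x,c[:,1]-y)<.05
        p=c[m]; p=p[p[:,2]>.012]
        zt=np.percentile(p[:,2],97); q=p[p[:,2]>zt-.010]
        # known-radius disc enclosing: fit by hull points
        h=cv2.convexHull(q[:,:2].astype(np.float32))[:,0]
        (cx,cy),rr=cv2.minEnclosingCircle(h)
        print(o,n,len(q),"ztop %.3f"%zt,"c %.4f %.4f r %.4f (%.4f)"%(cx,cy,rr,r),"med",np.median(q,0))
c=C["top"]; z=c[...,2]
for nm,(x,y,R) in dict(pan=(.471,.336,.13),tray=(.49,-.305,.2)).items():
    for n in C:
        c=C[n].reshape(-1,3); k=(np.abs(c[:,1]-y)<(R if nm=="pan" else .1))&(np.abs(c[:,0]-x)<R)
        if nm=="tray": k&=c[:,1]<-.2
        p=c[k&(c[:,2]>.010)&(c[:,2]<.03)]
        fl=c[(np.hypot(c[:,0]-x,c[:,1]-y)<.04)]
        h=p[:,:2].astype(np.float32)
        print(nm,n,len(p),cv2.minEnclosingCircle(h) if nm=="pan" else cv2.minAreaRect(h),"rim",np.percentile(p[:,2],95),"floor",np.nanmedian(fl[:,2]))
for n in C:
    c=C[n].reshape(-1,3)
    for a in((.53,-.05),(.52,.07),(.3,0.0)):
        print(n,"mat/bench z",a,np.nanmedian(c[np.hypot(c[:,0]-a[0],c[:,1]-a[1])<.02][:,2]))
E
python3 meas.py
```

```text
large_mould scene 245 ztop 0.092 c 0.4642 -0.1250 r 0.0322 (0.0310) med [ 0.4672 -0.123   0.0889]
large_mould top 263 ztop 0.092 c 0.4624 -0.1256 r 0.0316 (0.0310) med [ 0.4622 -0.1242  0.089 ]
wide_plunger scene 172 ztop 0.097 c 0.4634 0.0016 r 0.0193 (0.0180) med [0.4651 0.0023 0.0952]
wide_plunger top 242 ztop 0.099 c 0.4615 -0.0001 r 0.0180 (0.0180) med [0.4608 0.0007 0.095 ]
base_plug scene 321 ztop 0.041 c 0.4598 0.1191 r 0.0261 (0.0250) med [0.463  0.1199 0.038 ]
base_plug top 414 ztop 0.040 c 0.4604 0.1191 r 0.0248 (0.0250) med [0.4601 0.1191 0.0362]
small_mould scene 197 ztop 0.081 c 0.5980 0.0037 r 0.0234 (0.0230) med [0.5995 0.0059 0.0782]
small_mould top 170 ztop 0.082 c 0.5972 0.0033 r 0.0232 (0.0230) med [0.5965 0.0025 0.0781]
narrow_plunger scene 154 ztop 0.083 c 0.5930 0.1355 r 0.0150 (0.0140) med [0.5946 0.137  0.0818]
narrow_plunger top 137 ztop 0.084 c 0.5927 0.1364 r 0.0141 (0.0140) med [0.5921 0.1369 0.0802]
small_specimen scene 330 ztop 0.053 c 0.5945 -0.1181 r 0.0271 (0.0250) med [ 0.5972 -0.1155  0.0509]
small_specimen top 421 ztop 0.055 c 0.5932 -0.1177 r 0.0
[... 640 characters left out ...]
.021588557457141944 floor 0.003441806290863658
tray scene 1004 ((0.49514997005462646, -0.2976444661617279), (0.12615083158016205, 0.3360128700733185), 79.30838012695312) rim 0.021401386163509867 floor 0.00385964723992116
tray top 1102 ((0.4852514863014221, -0.29563817381858826), (0.12300223112106323, 0.355991393327713), 79.44719696044922) rim 0.022546215474668098 floor 0.0028068241672820626
scene mat/bench z (0.53, -0.05) 0.0022351080352789876
scene mat/bench z (0.52, 0.07) 0.002988614220497454
scene mat/bench z (0.3, 0.0) 0.0008736833279715528
top mat/bench z (0.53, -0.05) 0.001157499924590688
top mat/bench z (0.52, 0.07) 0.001488912416821142
top mat/bench z (0.3, 0.0) 0.0003725882525518198
```

Call:
send_rows(turn=[[0,0,0.039],[0,0,0.039],[0,0,0.039],[0,0,0.039],[0,0,0.039],[0,0,0.039],[0,0,0.039],[0,0,0.039]], translation=[[0,0,0],[0,0,0],[0,0,0],[0,0,0],[0,0,0],[0,0,0],[0,0,0],[0,0,0]], jaw=[1,1,1,1,1,1,1,1])

```text
time: 1.87
tcp_pos: [0.2412, 0.522, 0.4047]
eef_rot: [0.0, 0.651, 0.759, -0.0]
wrist_force: [0.1, 0.6, -0.2]
gripper_width: 0.0855
grasp_force: 0.0
```

Call:
send_rows(turn=[[0,0,0.037],[0,0,0.037],[0,0,0.036],[0,0,0],[0,0,0]], translation=[[0,0,0],[0,0,0],[0,0,0],[0,0,0],[0,0,0]], jaw=[1,1,1,1,1])

```text
time: 2.28
tcp_pos: [0.2412, 0.522, 0.4047]
eef_rot: [-0.0, 0.769, 0.639, 0.0]
wrist_force: [-0.1, 0.7, 1.0]
gripper_width: 0.0854
grasp_force: 0.0
```

```bash
cat > go.py <<'E'
import sys, numpy as np
from plant import status
from scipy.spatial.transform import Rotation as R
# args: x y z grasp-axis target of TCP; prints shift in tool axes (m = units) 
np.set_printoptions(precision=4,suppress=True)
s=status.sense(); q=s["eef_rot"]; r=R.from_quat([q[1],q[2],q[3],q[0]])
print("t",round(s["time"],2),"tcp",np.array(s["tcp_pos"]),"yaxis",r.as_matrix()[:,1],"zaxis",r.as_matrix()[:,2],"F",np.array(s["wrist_force"]),"w",round(s["gripper_width"],4),"g",round(s["grasp_force"],1),"q6",round(s["qpos"][5],2))
p=np.array(s["tcp_pos"])
a=np.array(sys.argv[1:],float).reshape(-1,3)
for t in a:
    d=r.inv().apply(t-p); print(t,"shift",d,"rows",np.linalg.norm(d)/.0417); p=t
E
python3 go.py .460 .119 .40  .460 .119 .182
```

```text
t 2.28 tcp [0.2412 0.522  0.4047] yaxis [ 0.983  -0.1838  0.    ] zaxis [ 0.  0. -1.] F [-0.1082  0.6559  1.0496] w 0.0854 g 0.0 q6 1.17
[0.46  0.119 0.4  ] shift [-0.3559  0.2892  0.0047] rows 10.997820236877255
[0.46  0.119 0.182] shift [-0.    -0.     0.218] rows 5.227817745803358
```

Call:
send_rows(turn=[[0,0,0],[0,0,0],[0,0,0],[0,0,0],[0,0,0],[0,0,0],[0,0,0],[0,0,0]], translation=[[-0.03,0.024,0],[-0.03,0.024,0],[-0.03,0.024,0],[-0.03,0.024,0],[-0.03,0.024,0],[-0.03,0.024,0],[-0.03,0.024,0],[-0.03,0.024,0]], jaw=[1,1,1,1,1,1,1,1])

```text
time: 2.95
tcp_pos: [0.3854, 0.2487, 0.405]
eef_rot: [0.0, 0.769, 0.639, 0.0]
wrist_force: [1.6, 0.5, 0.3]
gripper_width: 0.0855
grasp_force: 0.0
```

Call:
send_rows(turn=[[0,0,0],[0,0,0],[0,0,0],[0,0,0],[0,0,0],[0,0,0]], translation=[[-0.03,0.025,0.01],[-0.03,0.025,0.02],[-0.03,0.025,0.02],[-0.026,0.022,0.02],[0,0,0.02],[0,0,0]], jaw=[1,1,1,1,1,1])

```text
time: 3.45
tcp_pos: [0.4557, 0.1197, 0.3129]
eef_rot: [-0.002, 0.771, 0.637, -0.003]
wrist_force: [-1.2, -0.2, -0.2]
gripper_width: 0.0853
grasp_force: 0.0
```

```bash
python3 go.py .460 .119 .182
```

```text
t 3.45 tcp [0.4557 0.1197 0.3129] yaxis [ 0.9821 -0.1884 -0.0079] zaxis [-0.0082 -0.0006 -1.    ] F [-1.1933 -0.2177 -0.2006] w 0.0853 g 0.0 q6 0.26
[0.46  0.119 0.182] shift [0.0004 0.0054 0.1309] rows 3.141002522421094
```

Call:
send_rows(turn=[[0,0,0],[0,0,0],[0,0,0],[0,0,0],[0,0,0],[0,0,0],[0,0,0],[0,0,0]], translation=[[0,0,0],[0,0,0.025],[0,0,0.03],[0,0,0.03],[0,0,0.03],[0,0,0.018],[0,0,0],[0,0,0]], jaw=[1,1,1,1,1,1,1,-1])

```text
time: 4.12
tcp_pos: [0.4568, 0.1228, 0.1844]
eef_rot: [-0.0, 0.769, 0.639, 0.0]
wrist_force: [-0.8, -0.3, -0.1]
gripper_width: 0.0755
grasp_force: 0.0
```

Call:
send_rows(turn=[[0,0,0],[0,0,0],[0,0,0],[0,0,0],[0,0,0],[0,0,0],[0,0,0],[0,0,0]], translation=[[0,0,0],[0,0,0],[0,0,0],[0,0,0],[0,0,0],[0,0,0],[0,0,0],[0,0,0]], jaw=[-1,-1,-1,-1,-1,-1,-1,-1])

```text
time: 4.78
tcp_pos: [0.4594, 0.1221, 0.187]
eef_rot: [0.002, 0.77, 0.638, 0.004]
wrist_force: [1.5, 0.6, 6.4]
gripper_width: 0.0479
grasp_force: 62.3
```

```bash
python3 go.py .460 .119 .310 .488 -.297 .310 .488 -.297 .184
```

```text
t 4.78 tcp [0.4594 0.1221 0.187 ] yaxis [ 0.9825 -0.1861  0.0084] zaxis [ 0.0088  0.0009 -1.    ] F [1.5053 0.5601 6.4093] w 0.0479 g 62.3 q6 0.26
[0.46  0.119 0.31 ] shift [-0.0026  0.0022 -0.123 ] rows 2.950475745433346
[ 0.488 -0.297  0.31 ] shift [-0.4035  0.1049 -0.0001] rows 9.998590955943126
[ 0.488 -0.297  0.184] shift [-0.0003 -0.0011  0.126 ] rows 3.0215827338129504
```

Call:
send_rows(turn=[[0,0,0],[0,0,0],[0,0,0],[0,0,0],[0,0,0],[0,0,0],[0,0,0]], translation=[[0,0,-0.01],[0,0,-0.02],[0,0,-0.03],[0,0,-0.03],[0,0,-0.03],[0,0,-0.01],[0,0,0]], jaw=[-1,-1,-1,-1,-1,-1,-1])

```text
time: 5.37
tcp_pos: [0.4576, 0.1219, 0.317]
eef_rot: [0.002, 0.77, 0.638, 0.003]
wrist_force: [0.2, -0.5, -6.3]
gripper_width: 0.0477
grasp_force: 64.3
```

```bash
python3 go.py .488 -.297 .310 .488 -.297 .184; python3 - <<'E'
from h import *
f=vision.grab_frame("scene"); cv2.imwrite("pics/lift1.png",cv2.resize(f["image"][100:360,60:460],None,fx=1.8,fy=1.8))
E
```

```text
t 5.37 tcp [0.4576 0.1219 0.317 ] yaxis [ 0.9824 -0.1865  0.0068] zaxis [ 0.007   0.0006 -1.    ] F [ 0.1854 -0.4917 -6.3333] w 0.0477 g 64.3 q6 0.26
[ 0.488 -0.297  0.31 ] shift [-0.4059  0.1079  0.0069] rows 10.072597408701473
[ 0.488 -0.297  0.184] shift [-0.0002 -0.0009  0.126 ] rows 3.0215827338129504
```

View pics/lift1.png

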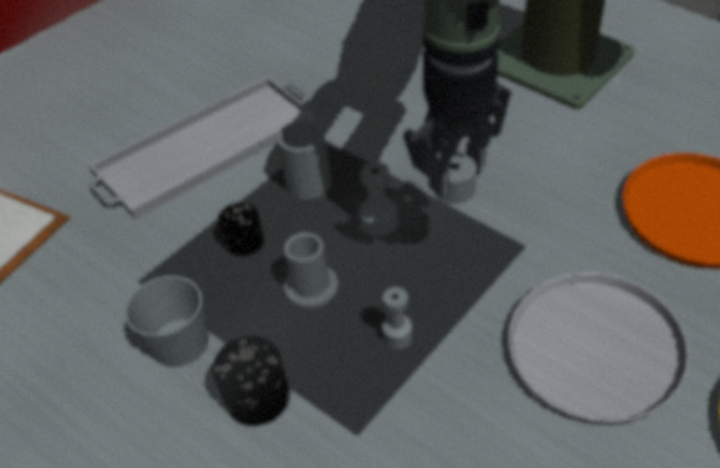

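The plug hangs in the fingers at crop (458,180), clear of the mat. Nothing else has moved.

Call:
send_rows(turn=[[0,0,0],[0,0,0],[0,0,0],[0,0,0],[0,0,0],[0,0,0],[0,0,0],[0,0,0]], translation=[[-0.02,0.005,0],[-0.03,0.008,0],[-0.035,0.01,0],[-0.035,0.01,0],[-0.035,0.01,0],[-0.035,0.01,0],[-0.035,0.01,0],[-0.035,0.01,0]], jaw=[-1,-1,-1,-1,-1,-1,-1,-1])

```text
time: 6.08
tcp_pos: [0.4782, -0.1484, 0.3102]
eef_rot: [-0.003, 0.77, 0.638, -0.001]
wrist_force: [1.1, -0.0, -4.4]
gripper_width: 0.0475
grasp_force: 64.2
```

Call:
send_rows(turn=[[0,0,0],[0,0,0],[0,0,0],[0,0,0],[0,0,0],[0,0,0],[0,0,0],[0,0,0]], translation=[[-0.035,0.008,0],[-0.035,0.008,0],[-0.035,0.009,0],[-0.025,0.005,0],[-0.016,0.005,0],[0,0,0],[0,0,0],[0,0,0]], jaw=[-1,-1,-1,-1,-1,-1,-1,-1])

```text
time: 6.75
tcp_pos: [0.4861, -0.2961, 0.3107]
eef_rot: [-0.003, 0.77, 0.638, -0.0]
wrist_force: [0.1, 0.2, -5.4]
gripper_width: 0.0476
grasp_force: 64.2
```

```bash
python3 go.py .488 -.297 .192; cat > tray.py <<'E'
from h import *
# both cameras: rim/wall points vs floor; fit tray box & pan circle robustly
from scipy.optimize import least_squares
for n in("scene","top"):
    f=vision.grab_frame(n); c=cloud(f)
    # bright floor segmentation for pan & tray: colour lighter than bench, on plane z~3mm
    g=cv2.cvtColor(f["image"],cv2.COLOR_BGR2GRAY)
    c=c.reshape(-1,3)
    p=c[(np.abs(np.hypot(c[:,0]-.469,c[:,1]-.334)-.1)<.02)&(c[:,2]>.012)&(c[:,2]<.022)]
    r=least_squares(lambda q:np.hypot(p[:,0]-q[0],p[:,1]-q[1])-q[2],[.469,.334,.105],loss="soft_l1",f_scale=.002).x
    print(n,"pan",r)
    u=np.array([.983,-.186]); v=np.array([.186,.983]); o=np.array([.488,-.297])
    d=c[:,:2]-o; a=d@u; b=d@v; z=c[:,2]
    for side in(1,-1):
        m=(np.abs(a)<.12)&(np.abs(b*side-.0585)<.014)&(z>.012)&(z<.022)
        k=np.polyfit(a[m],b[m],1); print(n,"long wall",side,m.sum(),k)
        m=(np.abs(b)<.04)&(np.abs(a*side-.1485)<.013)&(z>.013)&(z<.022)
        print(n,"end",side,m.sum(),np.median(a[m]))
E
python3 tray.py
```

```text
t 6.75 tcp [ 0.4861 -0.2961  0.3107] yaxis [ 0.9824 -0.1868 -0.0054] zaxis [-0.0046  0.0046 -1.    ] F [ 0.1287  0.2038 -5.4261] w 0.0476 g 64.2 q6 -0.51
[ 0.488 -0.297  0.192] shift [-0.0009  0.0027  0.1187] rows 2.8473335503365753
scene pan [0.46934739 0.33426111 0.10159244]
scene long wall 1 224 [-0.00275161  0.05976188]
scene end 1 55 0.1553851429372778
scene long wall -1 250 [ 0.00214659 -0.05775712]
scene end -1 83 -0.14317535373384563
top pan [0.46819604 0.33496317 0.101808  ]
top long wall 1 222 [0.00195292 0.05959623]
top end 1 82 0.15375981999209865
top long wall -1 4 [-0.6735348   0.02254636]
top end -1 54 -0.14444012321857963
```

Call:
send_rows(turn=[[0,0,0],[0,0,0],[0,0,0],[0,0,0],[0,0,0],[0,0,0],[0,0,0],[0,0,0]], translation=[[0,0,0.02],[0,0,0.03],[0,0,0.03],[0,0,0.02],[0,0,0.012],[0,0,0.005],[0,0,0],[0,0,0]], jaw=[-1,-1,-1,-1,-1,-1,-1,-1])

```text
time: 7.52
tcp_pos: [0.4878, -0.2974, 0.1978]
eef_rot: [0.001, 0.77, 0.638, 0.0]
wrist_force: [0.3, -0.1, -4.9]
gripper_width: 0.0479
grasp_force: 64.2
```

```bash
python3 go.py .488 -.297 .189; python3 - <<'E'
from h import *
f=vision.grab_frame("scene"); cv2.imwrite("pics/place1.png",cv2.resize(f["image"][120:240,80:260],None,fx=4,fy=4))
E
```

```text
t 7.52 tcp [ 0.4878 -0.2974  0.1978] yaxis [ 0.9825 -0.1861  0.0018] zaxis [ 0.0016 -0.0013 -1.    ] F [ 0.2958 -0.1105 -4.9245] w 0.0479 g 64.2 q6 -0.51
[ 0.488 -0.297  0.189] shift [0.0005 0.0001 0.0088] rows 0.21082302028293454
```

View pics/place1.png

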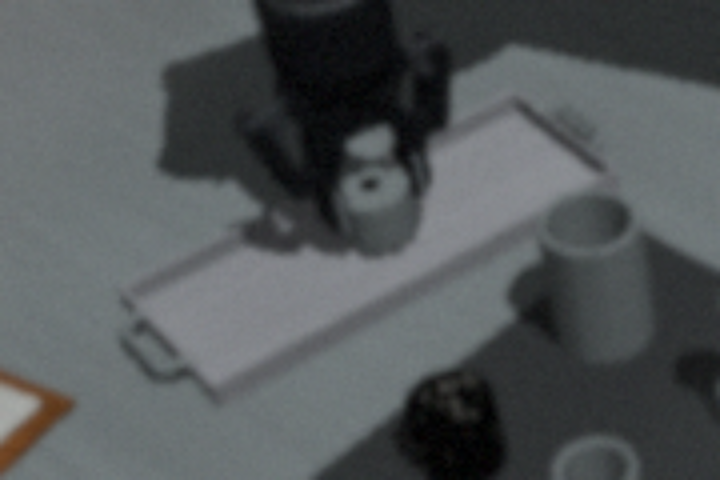

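The plug at crop (380,210) is upright between the fingers, just above the tray floor. I'll lower it slowly until it touches.

Call:
send_rows(turn=[[0,0,0],[0,0,0],[0,0,0],[0,0,0]], translation=[[0,0,0.004],[0,0,0.003],[0,0,0],[0,0,0]], jaw=[-1,-1,-1,-1])

```text
time: 7.9
tcp_pos: [0.4873, -0.2976, 0.1903]
eef_rot: [0.001, 0.77, 0.638, 0.0]
wrist_force: [0.5, 0.1, -4.3]
gripper_width: 0.0479
grasp_force: 64.3
```

Call:
send_rows(turn=[[0,0,0],[0,0,0],[0,0,0],[0,0,0]], translation=[[0,0,0.002],[0,0,0.002],[0,0,0],[0,0,0]], jaw=[-1,-1,-1,-1])

```text
time: 8.23
tcp_pos: [0.4876, -0.2978, 0.1901]
eef_rot: [0.0, 0.77, 0.638, -0.0]
wrist_force: [-8.6, 5.7, 20.5]
gripper_width: 0.0478
grasp_force: 66.9
```

Call:
send_rows(turn=[[0,0,0],[0,0,0],[0,0,0],[0,0,0],[0,0,0],[0,0,0]], translation=[[0,0,-0.001],[0,0,0],[0,0,0],[0,0,0],[0,0,0],[0,0,0]], jaw=[0.3,0.4,0.5,0.6,0.6,0.6])

```text
time: 8.73
tcp_pos: [0.4871, -0.2973, 0.1864]
eef_rot: [-0.0, 0.77, 0.638, -0.0]
wrist_force: [0.1, 0.4, 0.2]
gripper_width: 0.0682
grasp_force: 0.0
```

Call:
send_rows(turn=[[0,0,0],[0,0,0],[0,0,0],[0,0,0],[0,0,0],[0,0,0],[0,0,0]], translation=[[0,0,-0.015],[0,0,-0.03],[0,0,-0.03],[0,0,-0.03],[0,0,-0.02],[0,0,0],[0,0,0]], jaw=[0.6,0.6,1,1,1,1,1])

```text
time: 9.32
tcp_pos: [0.4875, -0.2976, 0.3132]
eef_rot: [0.002, 0.77, 0.638, 0.0]
wrist_force: [-0.1, -0.2, -0.5]
gripper_width: 0.0855
grasp_force: 0.0
```

```bash
python3 go.py .463 -.125 .310 .463 -.125 .218; sed -i 's/^O=dict(/O=dict(placed_plug=(.488,-.297,.025),/' meas.py; python3 meas.py | grep -E "placed|large_mould|wide"
```

```text
t 9.32 tcp [ 0.4875 -0.2976  0.3132] yaxis [ 0.9824 -0.1866  0.003 ] zaxis [ 0.0026 -0.0022 -1.    ] F [-0.0585 -0.1696 -0.4875] w 0.0855 g 0.0 q6 -0.51
[ 0.463 -0.125  0.31 ] shift [ 0.165  -0.0563  0.0027] rows 4.18241278408716
[ 0.463 -0.125  0.218] shift [ 0.0002 -0.0003  0.092 ] rows 2.2062350119904077
placed_plug scene 310 ztop 0.402 c 0.4932 -0.2888 r 0.0343 (0.0250) med [ 0.5061 -0.269   0.3995]
placed_plug top 1540 ztop 0.495 c 0.4866 -0.2934 r 0.0496 (0.0250) med [ 0.4916 -0.2861  0.4913]
large_mould scene 243 ztop 0.092 c 0.4647 -0.1251 r 0.0321 (0.0310) med [ 0.4649 -0.1232  0.0886]
large_mould top 269 ztop 0.093 c 0.4630 -0.1256 r 0.0312 (0.0310) med [ 0.4626 -0.1248  0.0897]
wide_plunger scene 177 ztop 0.097 c 0.4632 0.0009 r 0.0199 (0.0180) med [0.4656 0.0032 0.0954]
wide_plunger top 241 ztop 0.099 c 0.4615 -0.0003 r 0.0182 (0.0180) med [0.4608 0.0005 0.0949]Traceback (most recent call last):
  File "meas.py", line 12, in <module>
    zt=np.percentile(p[:,2],97); q=p[p[:,2]>zt-.010]
    return _quantile_unchecked(
        a, q, axis, out, overwrite_input, method, keepdims, weights)
    return _ureduce(a,
                    func=_quantile_ureduce_func,
    ...<5 lines>...
                    overwrite_input=overwrite_input,
                    method=method)
    r = func(a, **kwargs)
    result = _quantile(arr,
                       quantiles=q,
    ...<2 lines>...
                       out=out,
                       weights=wgt)
    slices_having_nans = np.isnan(arr[-1, ...])
                                  ~~~^^^^^^^^^
IndexError: index -1 is out of bounds for axis 0 with size 0
```

Call:
send_rows(turn=[[0,0,0],[0,0,0],[0,0,0],[0,0,0],[0,0,0],[0,0,0],[0,0,0],[0,0,0]], translation=[[0.02,-0.007,0],[0.035,-0.012,0],[0.035,-0.012,0],[0.035,-0.012,0],[0.03,-0.01,0],[0.01,-0.003,0],[0,0,0],[0,0,0]], jaw=[1,1,1,1,1,1,1,1])

```text
time: 10.08
tcp_pos: [0.4627, -0.1246, 0.3106]
eef_rot: [-0.001, 0.77, 0.638, -0.001]
wrist_force: [0.6, -0.7, 0.2]
gripper_width: 0.0856
grasp_force: 0.0
```

```bash
python3 go.py .464 -.1255 .215
```

```text
t 10.08 tcp [ 0.4627 -0.1246  0.3106] yaxis [ 0.9827 -0.1853 -0.0017] zaxis [-0.0017  0.     -1.    ] F [ 0.5926 -0.7094  0.1945] w 0.0856 g 0.0 q6 -0.26
[ 0.464  -0.1255  0.215 ] shift [-0.0006  0.0016  0.0956] rows 2.293391061316219
```

Call:
send_rows(turn=[[0,0,0],[0,0,0],[0,0,0],[0,0,0],[0,0,0],[0,0,0],[0,0,0],[0,0,0]], translation=[[0,0,0.02],[0,0,0.03],[0,0,0.025],[0,0,0.015],[0,0,0.005],[0,0,0],[0,0,0],[0,0,0]], jaw=[1,1,1,1,1,1,-1,-1])

```text
time: 10.75
tcp_pos: [0.4638, -0.1258, 0.2179]
eef_rot: [0.001, 0.771, 0.637, 0.001]
wrist_force: [0.3, -0.0, -0.6]
gripper_width: 0.064
grasp_force: 0.0
```

Call:
send_rows(turn=[[0,0,0],[0,0,0],[0,0,0],[0,0,0]], translation=[[0,0,0],[0,0,0],[0,0,0],[0,0,0]], jaw=[-1,-1,-1,-1])

```text
time: 11.08
tcp_pos: [0.4635, -0.1254, 0.2183]
eef_rot: [0.002, 0.77, 0.638, 0.0]
wrist_force: [-3.1, -2.1, 5.5]
gripper_width: 0.0602
grasp_force: 65.9
```

Call:
send_rows(turn=[[0,0,0],[0,0,0],[0,0,0],[0,0,0],[0,0,0],[0,0,0],[0,0,0]], translation=[[0,0,-0.01],[0,0,-0.02],[0,0,-0.03],[0,0,-0.03],[0,0,-0.01],[0,0,0],[0,0,0]], jaw=[-1,-1,-1,-1,-1,-1,-1])

```text
time: 11.67
tcp_pos: [0.4623, -0.1244, 0.316]
eef_rot: [-0.0, 0.77, 0.638, -0.0]
wrist_force: [-0.5, 0.3, -7.5]
gripper_width: 0.06
grasp_force: 68.1
```

```bash
python3 go.py .586 -.3155 .315
```

```text
t 11.67 tcp [ 0.4623 -0.1244  0.316 ] yaxis [ 0.9824 -0.1866 -0.0007] zaxis [-0.0006  0.0005 -1.    ] F [-0.4691  0.3375 -7.5481] w 0.06 g 68.1 q6 -0.26
[ 0.586  -0.3155  0.315 ] shift [-0.1647  0.1572  0.0008] rows 5.4591321080055835
```

Call:
send_rows(turn=[[0,0,0],[0,0,0],[0,0,0],[0,0,0],[0,0,0],[0,0,0],[0,0,0],[0,0,0]], translation=[[-0.015,0.014,0],[-0.025,0.024,0],[-0.028,0.027,0],[-0.028,0.027,0],[-0.028,0.027,0],[-0.025,0.024,0],[-0.015,0.014,0],[0,0,0]], jaw=[-1,-1,-1,-1,-1,-1,-1,-1])

```text
time: 12.33
tcp_pos: [0.587, -0.3189, 0.3123]
eef_rot: [-0.001, 0.771, 0.637, -0.001]
wrist_force: [0.2, 0.7, -6.5]
gripper_width: 0.0598
grasp_force: 68.6
```

Call:
send_rows(turn=[[0,0,0],[0,0,0],[0,0,0],[0,0,0],[0,0,0],[0,0,0],[0,0,0],[0,0,0]], translation=[[0,0,0],[0,0,0.015],[0,0,0.025],[0,0,0.025],[0,0,0.015],[0,0,0.01],[0,0,0],[0,0,0]], jaw=[-1,-1,-1,-1,-1,-1,-1,-1])

```text
time: 13.0
tcp_pos: [0.5859, -0.314, 0.2252]
eef_rot: [-0.001, 0.77, 0.638, -0.0]
wrist_force: [0.3, -0.2, -7.4]
gripper_width: 0.0601
grasp_force: 67.4
```

```bash
python3 go.py .586 -.3155 .221
```

```text
t 13.0 tcp [ 0.5859 -0.314   0.2252] yaxis [ 0.9826 -0.1859 -0.0024] zaxis [-0.0021  0.0017 -1.    ] F [ 0.2985 -0.1946 -7.3954] w 0.0601 g 67.4 q6 -0.44
[ 0.586  -0.3155  0.221 ] shift [-0.0014  0.0004  0.0042] rows 0.10691593326039482
```

Call:
send_rows(turn=[[0,0,0],[0,0,0],[0,0,0],[0,0,0],[0,0,0]], translation=[[0,0,0.002],[0,0,0.002],[0,0,0.001],[0,0,0],[0,0,0]], jaw=[-1,-1,-1,-1,-1])

```text
time: 13.42
tcp_pos: [0.5864, -0.3152, 0.2217]
eef_rot: [-0.0, 0.77, 0.638, 0.0]
wrist_force: [0.8, 0.6, -7.4]
gripper_width: 0.0601
grasp_force: 67.4
```

Call:
send_rows(turn=[[0,0,0],[0,0,0],[0,0,0],[0,0,0]], translation=[[0,0,0.002],[0,0,0.002],[0,0,0],[0,0,0]], jaw=[-1,-1,-1,-1])

```text
time: 13.75
tcp_pos: [0.5867, -0.3154, 0.2211]
eef_rot: [0.0, 0.77, 0.638, -0.0]
wrist_force: [-5.5, 4.1, 7.6]
gripper_width: 0.0598
grasp_force: 68.7
```

Call:
send_rows(turn=[[0,0,0],[0,0,0],[0,0,0],[0,0,0],[0,0,0],[0,0,0]], translation=[[0,0,-0.001],[0,0,0],[0,0,0],[0,0,0],[0,0,0],[0,0,0]], jaw=[0.6,0.7,0.8,1,1,1])

```text
time: 14.25
tcp_pos: [0.5866, -0.3153, 0.2187]
eef_rot: [0.0, 0.77, 0.638, 0.0]
wrist_force: [-0.2, 1.0, -0.7]
gripper_width: 0.0858
grasp_force: 0.0
```

Call:
send_rows(turn=[[0,0,0],[0,0,0],[0,0,0],[0,0,0],[0,0,0],[0,0,0],[0,0,0]], translation=[[0,0,-0.015],[0,0,-0.03],[0,0,-0.03],[0,0,-0.03],[0,0,-0.01],[0,0,0],[0,0,0]], jaw=[1,1,1,1,1,1,1])

```text
time: 14.83
tcp_pos: [0.5865, -0.3152, 0.3345]
eef_rot: [0.001, 0.77, 0.638, 0.0]
wrist_force: [-1.3, 0.5, -0.8]
gripper_width: 0.0853
grasp_force: 0.0
```

```bash
python3 go.py .4625 .000 .330
```

```text
t 14.83 tcp [ 0.5865 -0.3152  0.3345] yaxis [ 0.9824 -0.1866  0.0014] zaxis [ 0.0012 -0.0009 -1.    ] F [-1.2675  0.4764 -0.7946] w 0.0853 g 0.0 q6 -0.44
[0.4625 0.     0.33  ] shift [ 0.2865 -0.1806  0.0041] rows 8.122274198127258
```

Call:
send_rows(turn=[[0,0,0],[0,0,0],[0,0,0],[0,0,0],[0,0,0],[0,0,0],[0,0,0],[0,0,0]], translation=[[0.022,-0.014,0],[0.032,-0.02,0],[0.032,-0.02,0],[0.032,-0.02,0],[0.032,-0.02,0],[0.032,-0.02,0],[0.032,-0.02,0],[0.032,-0.02,0]], jaw=[1,1,1,1,1,1,1,1])

```text
time: 15.5
tcp_pos: [0.479, -0.043, 0.3309]
eef_rot: [-0.002, 0.77, 0.637, -0.002]
wrist_force: [0.0, 0.3, 0.4]
gripper_width: 0.0855
grasp_force: 0.0
```

Call:
send_rows(turn=[[0,0,0],[0,0,0],[0,0,0],[0,0,0]], translation=[[0.025,-0.017,0],[0.0155,-0.01,0],[0,0,0],[0,0,0]], jaw=[1,1,1,1])

```text
time: 15.83
tcp_pos: [0.461, 0.001, 0.3317]
eef_rot: [-0.001, 0.77, 0.639, -0.001]
wrist_force: [-0.2, -0.0, 0.8]
gripper_width: 0.0853
grasp_force: 0.0
```

```bash
python3 go.py .4625 .000 .240
```

```text
t 15.83 tcp [0.461  0.001  0.3317] yaxis [ 0.9828 -0.1845 -0.004 ] zaxis [-0.004   0.0004 -1.    ] F [-0.2437 -0.037   0.8038] w 0.0853 g 0.0 q6 -0.0
[0.4625 0.     0.24  ] shift [-0.0006  0.0021  0.0917] rows 2.1992238826639525
```

Call:
send_rows(turn=[[0,0,0],[0,0,0],[0,0,0],[0,0,0],[0,0,0],[0,0,0],[0,0,0]], translation=[[0,0,0.02],[0,0,0.03],[0,0,0.025],[0,0,0.012],[0,0,0.004],[0,0,0],[0,0,0]], jaw=[1,1,1,1,1,1,0.5])

```text
time: 16.42
tcp_pos: [0.4627, -0.0007, 0.2427]
eef_rot: [0.0, 0.771, 0.637, -0.0]
wrist_force: [-0.3, 0.5, -0.5]
gripper_width: 0.0754
grasp_force: 0.0
```

Call:
send_rows(turn=[[0,0,0],[0,0,0],[0,0,0],[0,0,0],[0,0,0],[0,0,0],[0,0,0],[0,0,0]], translation=[[0,0,0],[0,0,0],[0,0,0],[0,0,0],[0,0,0],[0,0,0],[0,0,0],[0,0,0]], jaw=[-1,-1,-1,-1,-1,-1,-1,-1])

```text
time: 17.08
tcp_pos: [0.4625, 0.0001, 0.2439]
eef_rot: [0.001, 0.77, 0.638, 0.0]
wrist_force: [-2.2, 0.2, 5.1]
gripper_width: 0.0329
grasp_force: 59.0
```

Call:
send_rows(turn=[[0,0,0],[0,0,0],[0,0,0],[0,0,0],[0,0,0],[0,0,0]], translation=[[0,0,-0.01],[0,0,-0.02],[0,0,-0.03],[0,0,-0.02],[0,0,0],[0,0,0]], jaw=[-1,-1,-1,-1,-1,-1])

```text
time: 17.58
tcp_pos: [0.462, 0.0002, 0.323]
eef_rot: [0.001, 0.77, 0.638, 0.001]
wrist_force: [0.3, 0.8, -8.2]
gripper_width: 0.0327
grasp_force: 61.4
```

```bash
python3 go.py .397 -.281 .325;  python3 - <<'E'
from h import *
f=vision.grab_frame("scene"); cv2.imwrite("pics/lift3.png",cv2.resize(f["image"][100:300,60:360],None,fx=2.5,fy=2.5))
E
```

```text
t 17.58 tcp [0.462  0.0002 0.323 ] yaxis [ 0.9824 -0.1865  0.0016] zaxis [ 0.0016 -0.0003 -1.    ] F [ 0.3427  0.8326 -8.2078] w 0.0327 g 61.4 q6 0.0
[ 0.397 -0.281  0.325] shift [-0.2883 -0.0114 -0.002 ] rows 6.920369967461702
```

View pics/lift3.png

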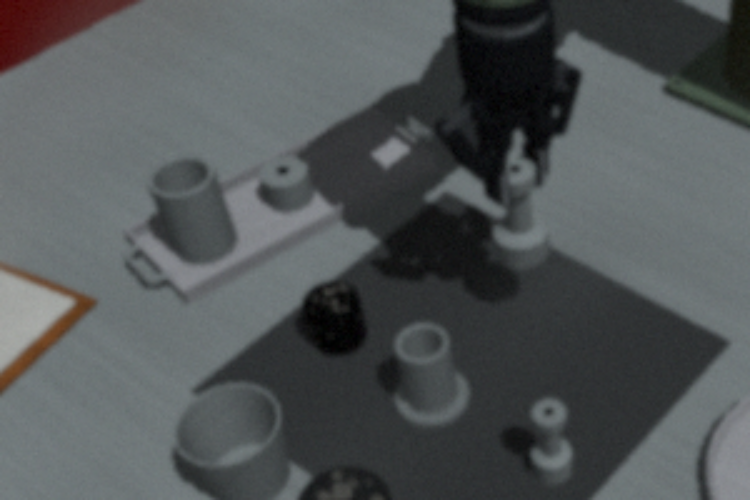

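The mould, at crop (195,210), and the plug, at (287,183), stand upright in the tray. The plunger at (520,210) hangs straight.

Call:
send_rows(turn=[[0,0,0],[0,0,0],[0,0,0],[0,0,0],[0,0,0],[0,0,0],[0,0,0],[0,0,0]], translation=[[-0.015,0,0],[-0.025,-0.001,0],[-0.03,-0.001,0],[-0.03,-0.002,0],[-0.03,-0.002,0],[-0.03,-0.001,0],[-0.03,-0.001,0],[-0.03,-0.001,0]], jaw=[-1,-1,-1,-1,-1,-1,-1,-1])

```text
time: 18.3
tcp_pos: [0.4104, -0.2147, 0.3196]
eef_rot: [-0.003, 0.77, 0.638, -0.001]
wrist_force: [-0.0, 0.7, -8.2]
gripper_width: 0.033
grasp_force: 61.3
```

Call:
send_rows(turn=[[0,0,0],[0,0,0],[0,0,0],[0,0,0],[0,0,0],[0,0,0],[0,0,0],[0,0,0]], translation=[[-0.03,-0.001,0],[-0.025,-0.001,0],[-0.013,0,0],[0,0,0],[0,0,0.02],[0,0,0.025],[0,0,0.015],[0,0,0.005]], jaw=[-1,-1,-1,-1,-1,-1,-1,-1])

```text
time: 18.97
tcp_pos: [0.3958, -0.2778, 0.253]
eef_rot: [-0.006, 0.77, 0.638, -0.0]
wrist_force: [-1.1, 1.1, -9.1]
gripper_width: 0.0327
grasp_force: 61.3
```

Call:
send_rows(turn=[[0,0,0],[0,0,0],[0,0,0],[0,0,0]], translation=[[0,0,0.004],[0,0,0.002],[0,0,0],[0,0,0]], jaw=[-1,-1,-1,-1])

```text
time: 19.3
tcp_pos: [0.3981, -0.281, 0.2526]
eef_rot: [0.001, 0.77, 0.638, 0.0]
wrist_force: [-0.3, 0.1, -6.9]
gripper_width: 0.0329
grasp_force: 61.3
```

```bash
python3 go.py .397 -.281 .246
```

```text
t 19.3 tcp [ 0.3981 -0.281   0.2526] yaxis [ 0.9825 -0.1863  0.0017] zaxis [ 0.0015 -0.0013 -1.    ] F [-0.3377  0.1158 -6.8815] w 0.0329 g 61.3 q6 -0.61
[ 0.397 -0.281  0.246] shift [-0.0002 -0.0011  0.0066] rows 0.16158939229321292
```

Call:
send_rows(turn=[[0,0,0],[0,0,0],[0,0,0],[0,0,0],[0,0,0]], translation=[[0,0,0.003],[0,0,0.002],[0,0,0.002],[0,0,0],[0,0,0]], jaw=[-1,-1,-1,-1,-1])

```text
time: 19.72
tcp_pos: [0.3981, -0.2816, 0.247]
eef_rot: [0.001, 0.77, 0.638, -0.0]
wrist_force: [-2.9, 1.9, 5.8]
gripper_width: 0.0328
grasp_force: 62.6
```

Call:
send_rows(turn=[[0,0,0],[0,0,0],[0,0,0],[0,0,0],[0,0,0],[0,0,0]], translation=[[0,0,0],[0,0,0],[0,0,0],[0,0,0],[0,0,0],[0,0,0]], jaw=[-0.1,0.2,0.6,1,1,1])

```text
time: 20.22
tcp_pos: [0.3977, -0.2809, 0.2448]
eef_rot: [0.0, 0.77, 0.638, 0.0]
wrist_force: [-0.6, -0.2, 0.3]
gripper_width: 0.0853
grasp_force: 0.0
```

Call:
send_rows(turn=[[0,0,0],[0,0,0],[0,0,0],[0,0,0],[0,0,0],[0,0,0]], translation=[[0,0,-0.015],[0,0,-0.03],[0,0,-0.03],[0,0,-0.01],[0,0,0],[0,0,0]], jaw=[1,1,1,1,1,1])

```text
time: 20.72
tcp_pos: [0.3976, -0.2808, 0.3297]
eef_rot: [0.0, 0.77, 0.638, 0.0]
wrist_force: [-1.2, 0.6, -0.4]
gripper_width: 0.0852
grasp_force: 0.0
```

```bash
python3 go.py .593 .136 .325
```

```text
t 20.72 tcp [ 0.3976 -0.2808  0.3297] yaxis [ 0.9824 -0.1866  0.0007] zaxis [ 0.0006 -0.0006 -1.    ] F [-1.1704  0.5866 -0.3834] w 0.0852 g 0.0 q6 -0.61
[0.593 0.136 0.325] shift [0.4459 0.1142 0.0045] rows 11.039212490270154
```

Call:
send_rows(turn=[[0,0,0],[0,0,0],[0,0,0],[0,0,0],[0,0,0],[0,0,0],[0,0,0],[0,0,0]], translation=[[0.025,0.006,0],[0.037,0.01,0],[0.037,0.01,0],[0.037,0.01,0],[0.037,0.01,0],[0.037,0.01,0],[0.037,0.009,0],[0.037,0.009,0]], jaw=[1,1,1,1,1,1,1,1])

```text
time: 21.38
tcp_pos: [0.5227, -0.0136, 0.3269]
eef_rot: [-0.002, 0.77, 0.638, -0.002]
wrist_force: [0.9, -0.4, 0.2]
gripper_width: 0.0854
grasp_force: 0.0
```

Call:
send_rows(turn=[[0,0,0],[0,0,0],[0,0,0],[0,0,0],[0,0,0],[0,0,0],[0,0,0],[0,0,0]], translation=[[0.037,0.009,0],[0.037,0.009,0],[0.037,0.009,0],[0.032,0.008,0],[0.019,0.005,0],[0,0,0],[0,0,0],[0,0,0]], jaw=[1,1,1,1,1,1,1,1])

```text
time: 22.05
tcp_pos: [0.5919, 0.1356, 0.3274]
eef_rot: [-0.001, 0.77, 0.638, -0.002]
wrist_force: [-0.1, -0.3, 0.5]
gripper_width: 0.0858
grasp_force: 0.0
```

```bash
python3 go.py .593 .136 .226
```

```text
t 22.05 tcp [0.5919 0.1356 0.3274] yaxis [ 0.9824 -0.1867 -0.0041] zaxis [-0.0043 -0.0009 -1.    ] F [-0.063  -0.2826  0.5255] w 0.0858 g 0.0 q6 0.27
[0.593 0.136 0.226] shift [0.0008 0.0014 0.1014] rows 2.4310521194780157
```

Call:
send_rows(turn=[[0,0,0],[0,0,0],[0,0,0],[0,0,0],[0,0,0],[0,0,0],[0,0,0],[0,0,0]], translation=[[0,0,0.02],[0,0,0.03],[0,0,0.03],[0,0,0.015],[0,0,0.005],[0,0,0],[0,0,0],[0,0,0]], jaw=[1,1,1,1,1,1,0.5,0])

```text
time: 22.72
tcp_pos: [0.5937, 0.1356, 0.2315]
eef_rot: [0.001, 0.771, 0.637, 0.001]
wrist_force: [-0.5, 0.1, 0.7]
gripper_width: 0.0639
grasp_force: 0.0
```

Call:
send_rows(turn=[[0,0,0],[0,0,0],[0,0,0],[0,0,0],[0,0,0],[0,0,0],[0,0,0],[0,0,0]], translation=[[0,0,0],[0,0,0],[0,0,0],[0,0,0],[0,0,0],[0,0,0],[0,0,0],[0,0,0]], jaw=[-1,-1,-1,-1,-1,-1,-1,-1])

```text
time: 23.38
tcp_pos: [0.5933, 0.1363, 0.2312]
eef_rot: [0.001, 0.77, 0.638, 0.001]
wrist_force: [-0.6, -0.2, 6.4]
gripper_width: 0.0251
grasp_force: 58.6
```

Call:
send_rows(turn=[[0,0,0],[0,0,0],[0,0,0],[0,0,0],[0,0,0],[0,0,0]], translation=[[0,0,-0.01],[0,0,-0.02],[0,0,-0.03],[0,0,-0.02],[0,0,0],[0,0,0]], jaw=[-1,-1,-1,-1,-1,-1])

```text
time: 23.88
tcp_pos: [0.5931, 0.1362, 0.3107]
eef_rot: [0.001, 0.77, 0.638, 0.001]
wrist_force: [-0.5, 0.3, -2.7]
gripper_width: 0.0247
grasp_force: 59.3
```

```bash
python3 go.py .477 .379 .305
```

```text
t 23.88 tcp [0.5931 0.1362 0.3107] yaxis [ 0.9824 -0.1865  0.0025] zaxis [ 0.0026  0.0002 -1.    ] F [-0.5055  0.3429 -2.7156] w 0.0247 g 59.3 q6 0.27
[0.477 0.379 0.305] shift [ 0.2169 -0.1593  0.0054] rows 6.45557932945499
```

Call:
send_rows(turn=[[0,0,0],[0,0,0],[0,0,0],[0,0,0],[0,0,0],[0,0,0],[0,0,0],[0,0,0]], translation=[[0.015,-0.011,0],[0.025,-0.018,0],[0.03,-0.022,0],[0.03,-0.022,0],[0.03,-0.022,0],[0.03,-0.022,0],[0.03,-0.022,0],[0.017,-0.013,0]], jaw=[-1,-1,-1,-1,-1,-1,-1,-1])

```text
time: 24.55
tcp_pos: [0.4789, 0.3703, 0.3064]
eef_rot: [-0.001, 0.77, 0.639, -0.003]
wrist_force: [0.3, -0.6, -2.4]
gripper_width: 0.0247
grasp_force: 59.3
```

Call:
send_rows(turn=[[0,0,0],[0,0,0],[0,0,0],[0,0,0],[0,0,0],[0,0,0],[0,0,0],[0,0,0]], translation=[[0.01,-0.007,0],[0,0,0],[0,0,0.015],[0,0,0.025],[0,0,0.02],[0,0,0.008],[0,0,0],[0,0,0]], jaw=[-1,-1,-1,-1,-1,-1,-1,-1])

```text
time: 25.22
tcp_pos: [0.4775, 0.3779, 0.241]
eef_rot: [0.0, 0.771, 0.637, -0.001]
wrist_force: [0.1, 0.3, -2.4]
gripper_width: 0.0249
grasp_force: 59.3
```

```bash
python3 go.py .477 .379 .234
```

```text
t 25.22 tcp [0.4775 0.3779 0.241 ] yaxis [ 0.9822 -0.1879 -0.0011] zaxis [-0.0013 -0.0012 -1.    ] F [ 0.1176  0.2951 -2.3628] w 0.0249 g 59.3 q6 0.72
[0.477 0.379 0.234] shift [ 0.001  -0.0007  0.007 ] rows 0.17026957969007264
```

Call:
send_rows(turn=[[0,0,0],[0,0,0],[0,0,0],[0,0,0],[0,0,0]], translation=[[0,0,0.003],[0,0,0.003],[0,0,0.002],[0,0,0],[0,0,0]], jaw=[-1,-1,-1,-1,-1])

```text
time: 25.63
tcp_pos: [0.4773, 0.3791, 0.2342]
eef_rot: [0.0, 0.77, 0.638, 0.001]
wrist_force: [0.3, -0.1, -2.0]
gripper_width: 0.0249
grasp_force: 59.4
```

Call:
send_rows(turn=[[0,0,0],[0,0,0],[0,0,0],[0,0,0]], translation=[[0,0,0.002],[0,0,0.001],[0,0,0],[0,0,0]], jaw=[-1,-1,-1,-1])

```text
time: 25.97
tcp_pos: [0.4777, 0.3798, 0.2342]
eef_rot: [0.0, 0.77, 0.638, 0.002]
wrist_force: [-3.9, -1.1, 10.5]
gripper_width: 0.0246
grasp_force: 60.6
```

Call:
send_rows(turn=[[0,0,0],[0,0,0],[0,0,0],[0,0,0],[0,0,0],[0,0,0]], translation=[[0,0,-0.001],[0,0,0],[0,0,0],[0,0,0],[0,0,0],[0,0,0]], jaw=[-0.2,0,0.5,1,1,1])

```text
time: 26.47
tcp_pos: [0.477, 0.3789, 0.2314]
eef_rot: [-0.0, 0.77, 0.638, -0.0]
wrist_force: [0.2, 0.0, 0.6]
gripper_width: 0.0854
grasp_force: 0.0
```

Call:
send_rows(turn=[[0,0,0],[0,0,0],[0,0,0],[0,0,0],[0,0,0],[0,0,0]], translation=[[0,0,-0.015],[0,0,-0.03],[0,0,-0.03],[0,0,-0.02],[0,0,0],[0,0,0]], jaw=[1,1,1,1,1,1])

```text
time: 26.97
tcp_pos: [0.4776, 0.3793, 0.3283]
eef_rot: [0.0, 0.77, 0.638, 0.002]
wrist_force: [0.5, 0.6, -0.4]
gripper_width: 0.0855
grasp_force: 0.0
```

```bash
python3 go.py .5975 .0035 .325
```

```text
t 26.97 tcp [0.4776 0.3793 0.3283] yaxis [ 0.9824 -0.1866  0.0028] zaxis [ 0.0032  0.0018 -1.    ] F [ 0.497   0.5814 -0.3531] w 0.0855 g 0.0 q6 0.72
[0.5975 0.0035 0.325 ] shift [-0.3468  0.1879  0.003 ] rows 9.45905382652836
```

Call:
send_rows(turn=[[0,0,0],[0,0,0],[0,0,0],[0,0,0],[0,0,0],[0,0,0],[0,0,0],[0,0,0]], translation=[[-0.02,0.011,0],[-0.033,0.018,0],[-0.033,0.018,0],[-0.033,0.018,0],[-0.033,0.018,0],[-0.033,0.018,0],[-0.033,0.018,0],[-0.033,0.018,0]], jaw=[1,1,1,1,1,1,1,1])

```text
time: 27.63
tcp_pos: [0.5642, 0.105, 0.3243]
eef_rot: [-0.001, 0.77, 0.638, -0.002]
wrist_force: [0.7, 0.5, 0.3]
gripper_width: 0.0858
grasp_force: 0.0
```

Call:
send_rows(turn=[[0,0,0],[0,0,0],[0,0,0],[0,0,0],[0,0,0],[0,0,0],[0,0,0]], translation=[[-0.033,0.018,0],[-0.033,0.018,0],[-0.02,0.01,0],[-0.01,0.005,0],[0,0,0],[0,0,0],[0,0,0]], jaw=[1,1,1,1,1,1,1])

```text
time: 28.22
tcp_pos: [0.5964, 0.0045, 0.3257]
eef_rot: [-0.001, 0.77, 0.638, -0.001]
wrist_force: [0.1, -0.7, -0.6]
gripper_width: 0.0856
grasp_force: 0.0
```

```bash
python3 go.py .5975 .0035 .205
```

```text
t 28.22 tcp [0.5964 0.0045 0.3257] yaxis [ 0.9827 -0.1853 -0.0024] zaxis [-0.0022  0.0011 -1.    ] F [ 0.1203 -0.7058 -0.5719] w 0.0856 g 0.0 q6 0.05
[0.5975 0.0035 0.205 ] shift [-0.0008  0.0016  0.1207] rows 2.894158579240891
```

Call:
send_rows(turn=[[0,0,0],[0,0,0],[0,0,0],[0,0,0],[0,0,0],[0,0,0],[0,0,0],[0,0,0]], translation=[[0,0,0.02],[0,0,0.03],[0,0,0.03],[0,0,0.025],[0,0,0.012],[0,0,0.003],[0,0,0],[0,0,0]], jaw=[1,1,1,1,1,1,1,0.5])

```text
time: 28.88
tcp_pos: [0.5978, 0.0036, 0.2082]
eef_rot: [0.001, 0.77, 0.638, 0.001]
wrist_force: [1.0, 0.2, 0.0]
gripper_width: 0.0754
grasp_force: 0.0
```

Call:
send_rows(turn=[[0,0,0],[0,0,0],[0,0,0],[0,0,0],[0,0,0],[0,0,0],[0,0,0]], translation=[[0,0,0],[0,0,0],[0,0,0],[0,0,0],[0,0,0],[0,0,0],[0,0,0]], jaw=[-1,-1,-1,-1,-1,-1,-1])

```text
time: 29.47
tcp_pos: [0.5977, 0.0029, 0.2089]
eef_rot: [0.001, 0.77, 0.638, 0.001]
wrist_force: [-2.9, 1.8, 4.8]
gripper_width: 0.0451
grasp_force: 60.8
```

Call:
send_rows(turn=[[0,0,0],[0,0,0],[0,0,0],[0,0,0],[0,0,0],[0,0,0]], translation=[[0,0,-0.01],[0,0,-0.02],[0,0,-0.03],[0,0,-0.02],[0,0,0],[0,0,0]], jaw=[-1,-1,-1,-1,-1,-1])

```text
time: 29.97
tcp_pos: [0.5972, 0.0028, 0.2876]
eef_rot: [0.001, 0.77, 0.638, 0.001]
wrist_force: [-0.7, 0.0, -6.2]
gripper_width: 0.0453
grasp_force: 63.2
```

```bash
python3 go.py .461 .290 .285
```

```text
t 29.97 tcp [0.5972 0.0028 0.2876] yaxis [ 0.9824 -0.1868  0.0023] zaxis [ 0.0023 -0.0003 -1.    ] F [-0.6624  0.0214 -6.2044] w 0.0453 g 63.2 q6 0.05
[0.461 0.29  0.285] shift [ 0.2567 -0.1874  0.0022] rows 7.621761080719676
```

Call:
send_rows(turn=[[0,0,0],[0,0,0],[0,0,0],[0,0,0],[0,0,0],[0,0,0],[0,0,0],[0,0,0]], translation=[[0.015,-0.011,0],[0.025,-0.018,0],[0.03,-0.022,0],[0.03,-0.022,0],[0.03,-0.022,0],[0.03,-0.022,0],[0.03,-0.022,0],[0.03,-0.022,0]], jaw=[-1,-1,-1,-1,-1,-1,-1,-1])

```text
time: 30.63
tcp_pos: [0.4774, 0.25, 0.2836]
eef_rot: [-0.001, 0.77, 0.638, -0.003]
wrist_force: [0.6, 1.4, -6.6]
gripper_width: 0.0453
grasp_force: 63.2
```

Call:
send_rows(turn=[[0,0,0],[0,0,0],[0,0,0],[0,0,0],[0,0,0],[0,0,0],[0,0,0],[0,0,0]], translation=[[0.025,-0.018,0],[0.012,-0.008,0],[0,0,0],[0,0,0.015],[0,0,0.025],[0,0,0.02],[0,0,0.008],[0,0,0]], jaw=[-1,-1,-1,-1,-1,-1,-1,-1])

```text
time: 31.3
tcp_pos: [0.4591, 0.2887, 0.2142]
eef_rot: [-0.001, 0.771, 0.637, -0.005]
wrist_force: [-0.4, -0.6, -6.8]
gripper_width: 0.0453
grasp_force: 63.3
```

Call:
send_rows(turn=[[0,0,0],[0,0,0]], translation=[[0,0,0],[0,0,0]], jaw=[-1,-1])

```text
time: 31.47
tcp_pos: [0.4621, 0.2903, 0.2195]
eef_rot: [0.0, 0.77, 0.638, 0.001]
wrist_force: [0.0, -0.0, -6.6]
gripper_width: 0.0452
grasp_force: 63.5
```

```bash
python3 go.py .461 .290 .212
```

```text
t 31.47 tcp [0.4621 0.2903 0.2195] yaxis [ 0.9823 -0.1871  0.0015] zaxis [ 0.0017  0.0006 -1.    ] F [ 0.0314 -0.0296 -6.5783] w 0.0452 g 63.5 q6 0.59
[0.461 0.29  0.212] shift [-0.0005 -0.001   0.0075] rows 0.18113950788087427
```

Call:
send_rows(turn=[[0,0,0],[0,0,0],[0,0,0],[0,0,0],[0,0,0]], translation=[[0,0,0.003],[0,0,0.003],[0,0,0.002],[0,0,0],[0,0,0]], jaw=[-1,-1,-1,-1,-1])

```text
time: 31.88
tcp_pos: [0.4618, 0.2906, 0.212]
eef_rot: [0.0, 0.77, 0.638, 0.001]
wrist_force: [-1.9, -1.0, 1.2]
gripper_width: 0.0453
grasp_force: 63.9
```

Call:
send_rows(turn=[[0,0,0],[0,0,0],[0,0,0],[0,0,0],[0,0,0],[0,0,0]], translation=[[0,0,0],[0,0,0],[0,0,0],[0,0,0],[0,0,0],[0,0,0]], jaw=[0.2,0.4,0.7,1,1,1])

```text
time: 32.38
tcp_pos: [0.4614, 0.2904, 0.2108]
eef_rot: [0.0, 0.77, 0.638, 0.0]
wrist_force: [0.3, -0.2, -0.5]
gripper_width: 0.0854
grasp_force: 0.0
```

Call:
send_rows(turn=[[0,0,0],[0,0,0],[0,0,0],[0,0,0],[0,0,0],[0,0,0],[0,0,0]], translation=[[0,0,-0.015],[0,0,-0.03],[0,0,-0.035],[0,0,-0.035],[0,0,-0.035],[0,0,-0.02],[0,0,0]], jaw=[1,1,1,1,1,1,1])

```text
time: 32.97
tcp_pos: [0.463, 0.2912, 0.3874]
eef_rot: [0.002, 0.77, 0.638, 0.006]
wrist_force: [0.8, -0.5, 0.6]
gripper_width: 0.0853
grasp_force: 0.0
```

Call:
send_rows(turn=[[0,0,0],[0,0,0],[0,0,0],[0,0,0],[0,0,0],[0,0,0],[0,0,0],[0,0,0]], translation=[[-0.02,-0.004,0],[-0.035,0,0],[-0.035,0,0],[-0.035,0,0],[-0.035,0,0],[-0.035,0,0],[-0.02,0,0],[0,0,0]], jaw=[1,1,1,1,1,1,1,1])

```text
time: 33.63
tcp_pos: [0.4162, 0.0771, 0.3797]
eef_rot: [-0.0, 0.772, 0.636, -0.001]
wrist_force: [0.6, 1.1, -0.3]
gripper_width: 0.0856
grasp_force: 0.0
```

```bash
python3 - <<'E'
import re
s=open("meas.py").read()
s=re.sub(r"^O=dict.*$","O=dict(plug=(.488,-.297,.025),mould=(.586,-.315,.031),wide=(.398,-.281,.018),smould=(.461,.29,.023),narrow=(.477,.379,.014),small_specimen=(.592,-.113,.025),large_specimen=(.745,.07,.0355),sample_tin=(.76,-.07,.042))",s,flags=re.M)
s=s.replace("p=p[p[:,2]>.012]","p=p[(p[:,2]>.024)&(p[:,2]<.12)]").split('c=C["top"]')[0]+'\nfor n in F: cv2.imwrite(f"pics/end_{n}.png",F[n]["image"])\n'
open("meas2.py","w").write(s)
E
python3 meas2.py
```

```text
plug scene 229 ztop 0.042 c 0.4893 -0.3004 r 0.0253 (0.0250) med [ 0.4904 -0.2979  0.0396]
plug top 422 ztop 0.044 c 0.4867 -0.3002 r 0.0257 (0.0250) med [ 0.486  -0.2993  0.039 ]
mould scene 257 ztop 0.094 c 0.5876 -0.3156 r 0.0328 (0.0310) med [ 0.5881 -0.3142  0.0918]
mould top 294 ztop 0.096 c 0.5847 -0.3157 r 0.0327 (0.0310) med [ 0.5868 -0.3136  0.0919]
wide scene 128 ztop 0.101 c 0.3977 -0.2808 r 0.0198 (0.0180) med [ 0.4012 -0.2784  0.0986]
wide top 251 ztop 0.101 c 0.3964 -0.2811 r 0.0188 (0.0180) med [ 0.3966 -0.2805  0.0978]
smould scene 229 ztop 0.084 c 0.4620 0.2901 r 0.0236 (0.0230) med [0.4636 0.2903 0.0819]
smould top 174 ztop 0.084 c 0.4619 0.2899 r 0.0230 (0.0230) med [0.4607 0.2899 0.0808]
narrow scene 167 ztop 0.086 c 0.4773 0.3767 r 0.0152 (0.0140) med [0.4806 0.3778 0.0847]
narrow top 143 ztop 0.087 c 0.4774 0.3790 r 0.0142 (0.0140) med [0.4766 0.3788 0.0836]
small_specimen scene 324 ztop 0.053 c 0.5949 -0.1177 r 0.0262 (0.0250) med [ 0.5966 -0.1157  0.051 ]
small_specimen top 408 ztop 0.055 c 0.5923 -0.1179 r 0.0259 (0.0250) med [ 0.5923 -0.1171  0.0509]
large_specimen scene 1025 ztop 0.075 c 0.7496 0.0615 r 0.0366 (0.0355) med [0.7518 0.0635 0.0731]
large_specimen top 831 ztop 0.076 c 0.7488 0.0619 r 0.0364 (0.0355) med [0.7483 0.0627 0.0718]
sample_tin scene 385 ztop 0.077 c 0.7509 -0.0661 r 0.0432 (0.0420) med [ 0.7505 -0.0711  0.0741]
sample_tin top 212 ztop 0.077 c 0.7514 -0.0657 r 0.0422 (0.0420) med [ 0.7679 -0.0742  0.0738]
```

View pics/end_scene.png

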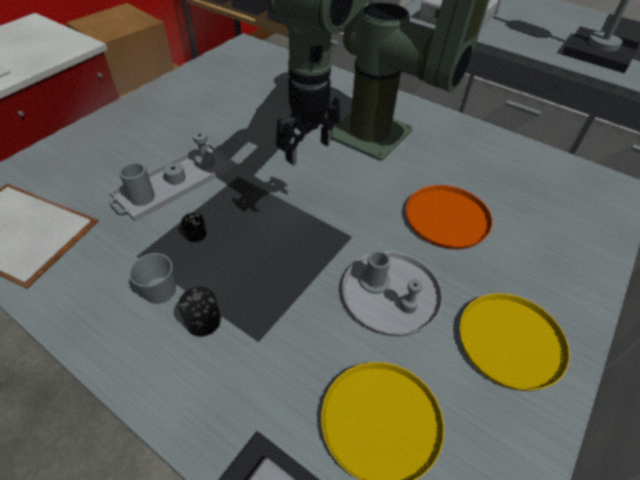

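View pics/end_top.png

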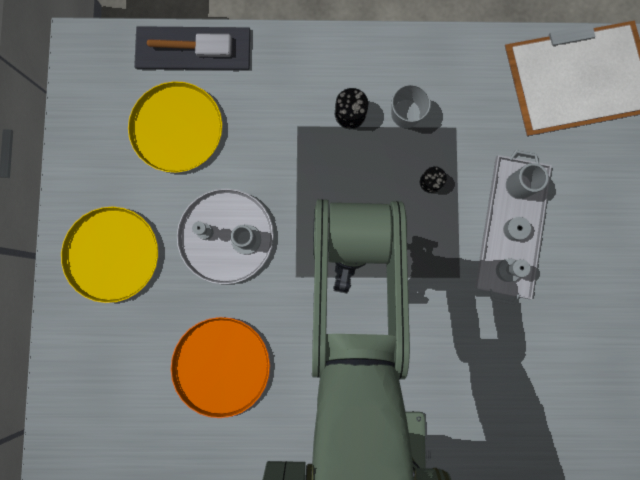

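In the scene view all three pieces stand upright in the long tray, at (137,185), (175,172) and (203,150), and two stand in the grey pan, at (376,270) and (412,295). Measured tops are at floor plus piece height and the bystanders haven't moved, so I'm handing in.

```bash
python3 -c "
from plant import manip
print(manip.sign_off())"
```

```text
the job is handed in; nothing more can be done
None
```

Both kits are made up and the job is handed in, at about 34 s on the robot's clock: the large mould, wide plunger and base plug stand upright in the long tray, the small mould and narrow plunger stand upright in the grey round pan, and the specimens and tin have not moved; the hand-in gave no verdict.

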